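# Hook the battery pack out of the solar power unit

## Robot

A 7-joint arm with a two-finger parallel gripper is mounted at the origin on the work surface. World frame = base frame: x ahead of the robot, y to its left, z up, the work surface at z = 0. Lengths are in m, angles in rad, forces in N, time in s.
With the tool pointing down it reaches from about 0.425 to 0.925 m from the base axis. Payload 6.8 kg.
Tool frame: the origin (TCP) lies midway between the tips of the shut fingers; the grasp point (between the pads) lies 19 mm behind it; z points along the fingers, y is the line along which they close (so a half turn about z gives the same grasp; the last joint's range is limited). The gripper opens to 88 mm and grips with 3 to 60 N. Pads are 20 mm wide; open, the fingers measure 115 mm over their backs; the gripper's body (75 mm by 178 mm) begins 61 mm behind the grasp point.
Start: joints at [1.183, 0.477, 0.022, 1.555, -0.011, 1.109, -0.083], TCP at [0.186, -0.649, 0.223] pointing down, gripper open.
Joint ranges: [-2.96, 2.96], [-0.34, 2.1], [-1.41, 1.46], [0.24, 2.44], [-1.37, 4.51], [0.17, 1.92], [-2.96, 2.96]. Speed limits (rad/s): [2.39, 2.39, 3.14, 3.14, 3.14, 3.14, 3.14].

## Interface

Orientations are given as a rotation vector (axis times angle).
In Python, from rig import sensors, camera, camera_model, order gives the robot as it stands. The module is installed in compiled form; this text tells all that it offers.
- The arm moves only by the shell command python3 -m inch 'ROWS' [FORCE]. ROWS is JSON, a list of rows, each an object with "linear": the shift along the world's x, y, z in mm, a list of three; "twist": the turn, a rotation vector about the world's x, y, z in rad, a list of three; "fingers": the closure, from 0 (fully open) to 1 (shut). In form: [{"linear": [tx, ty, tz], "twist": [rx, ry, rz], "fingers": fingers}, ...]. A call has 1 to 12 rows; each row shifts and turns the commanded pose from where the row before left it; what a row does not reach is not made up. A row lasts 1/10 s, in which the tool goes at most 50 mm and 8.59 degrees, less where a joint would pass 70% of its speed; a pose out of reach is approached as far as the arm can. A call with a gripper value outside its range is refused whole. The fingers move at their own pace and stop on an object; FORCE is the grip in N (left out, the last holds). Time passes only in rows, so rows that do not move let the fingers close. It gives the time, the measured TCP pose, the force, the opening and the grip force at its end, in the units of the state.
- sensors.observe(): the state, without advancing time (a new reading comes with each control period).
- camera(name): name is "scene" or "top" or "wrist"; returns (picture, depth): 384x512x3 uint8, red, green, blue; 384x512 float32, m along the optical axis (not along the pixel's ray), 0 where there is no reading.
- camera_model(name): a dict with "camera_matrix" (3x3 intrinsics, pixels), "cam_to_world" (4x4, takes a point from camera to world coordinates); the wrist camera has in their place "T_tool_cam" (4x4, takes a point from camera to tool coordinates, whose origin is the TCP and whose axes are the flange's). Camera axes: x right, y down, z forward; pixel columns grow to the right and rows downward; lengths in m; the calibration is good to about 2 mm. The wrist camera is an equidistant fisheye: a pixel r from the principal point sees the ray r / f radians off the axis. A picture is of the moment at which its call begins: read the wrist's pose just before it. camera_model takes no time and is no camera call.
- order.job_done(): hands the job in; it is judged then, once.
The state is a dict: "clock": time; "q": joint angles; "dq": joint speeds; "joint_torque": joint torques, N m; "position": TCP position; "tcp_rot": TCP orientation; "contact_force": force on the tool from outside, world axes, zero at the start; "torque": the same for the moment, N m; "opening": finger opening in m; "grip_force": force on a finger pad.
Only numpy, scipy, OpenCV 4.12 (cv2) and the standard library are available. Lean on these libraries where they do the work, as an engineer would, in place of code of your own. Each camera call takes 0.05 s, during which the arm holds its last target. There are 200 camera calls.

## Task

The flat battery pack has slid deep into the narrow bay of the white solar power unit, out of reach of fingers: reach in with the hook pick, get its bent end down behind the pack and drag the pack right out of the slot onto the table. Lay the pick down on the table, then set the pack down flat (not dropped) in the empty half of the white battery tray. Don't shove the unit, and leave everything else on the table where it is.

Things in the scene. Friction and masses are not known exactly. Their poses are not given: they have to be found in the camera images.
- unit: White sheet-metal solar power unit (loose, about 2.2 kg), 200 (x) x 270 (y) x 66 mm high, battery bay through its middle. Origin under its centre; x points from its front face to its back. On the flat deck, left of the bay (y about +83 mm), a charge controller rises to 34 mm above the deck; all else is low. A solid clear cover (50 x 136 mm) in the deck shows the bay from above.
- slot (a point): Mouth of the bay: middle of the slot's lower edge, on the unit's front face, level with the bay floor 3 mm above the table (outside, the table lies 3 mm lower). x points into the bay, y left looking in, z up. Slot 60 mm wide (y -30 to 30), 55 mm high, open to the front only. Bay inside 155 mm deep (x 0 to 155), 60 wide, 60 high; closed at sides, rear and top.
- pack_center (a point): Flat battery pack to be fetched: two round cells side by side in black shrink wrap with two grey bands, 68 (x) x 38 (y) x 19 mm high, 95 g. Point at its centre; x along its length. It starts flat on the bay floor, its x pointing into the bay to within 0.15 rad, its centre 50 to 90 mm in from the front face, so about 30 mm or more is free behind it.
- pick_grip (a point): Hook pick on the table, 0.12 kg: black plastic handle 100 x 28 wide x 34 mm high, then a straight 6 mm steel shaft, its end bent square down as a hook. Point to grip: handle centre line, 17 mm up, within 15 mm of the balance point; handle reaches 60 mm behind and 40 mm ahead. x along the shaft to the hook, z up. Shaft centre line 2 mm above this point; hook 205 mm ahead, tip 15.5 mm below it.
- pick_hook (a point): Tip (lowest point) of the pick's hook: 6 mm round bar, whose tip lies 17.5 mm below the shaft's centre line and so 14.5 mm below the shaft's underside. Same axes as pick_grip.
- tray_free (a point): White plastic open battery tray, fixed to the table, 130 (x) x 210 (y) x 22 mm high, walls 4 mm; a full-height partition across its middle makes two halves, each 122 (x) x 99 mm (y) inside. Point: centre of the inner floor of the empty half, 4 mm above the table; y points away from the other half, x along the partition, z up. The other half holds another pack.
- pack2_center (a point): Another battery pack, just like the first, lying in the other half of the tray; stays there. Centre point.
- driver: Screwdriver with orange handle, 185 mm long, 24 mm high, on the table beyond the pick. Origin on its underside at the front end of the handle, x along the blade. To be left alone.
- solar_panel: Small flat solar panel 100 x 140 x 6 mm. Origin under its centre. To be left alone.
- tape: Roll of black tape lying flat, 66 mm across, 19 mm high, near the robot. Origin under its centre. To be left alone.
- eraser: Eraser 45 x 20 x 12 mm, near the robot. Origin under its centre. To be left alone.

How it is judged:
By the outcome, as a careful person would: the job done as asked, in the order asked, and still so for the second after the job is handed in, with the robot touching nothing.
It also fails if it takes over 64 s, if anything falls off the work surface, if the arm or the gripper's body presses on something with over 40 N, if the wrist force passes 120 N, or if a joint passes its speed limit or range.

## Working session

There is one attempt and no reset: what is moved stays moved. The work goes in short steps, Python scripts to look and compute and a shell command to move; the robot and the scene stay as the last step left them, time stands still between calls to the robot, and variables do not carry over. Pictures are saved under pics/ and viewed, at most 11 in all, crops included, and the job is handed in when it is done.

```bash
mkdir -p pics; cat > h.py <<'E'
import numpy as np, cv2
from rig import sensors, camera, camera_model
from scipy.spatial.transform import Rotation as R
def snap(n,fn):
    p,d=camera(n); cv2.imwrite('pics/'+fn+'.png',p[...,::-1]); np.savez('pics/'+fn,p=p,d=d); return p,d
def pts(n,d):
    m=camera_model(n);K=np.array(m['camera_matrix']);T=np.array(m['cam_to_world'])
    v,u=np.mgrid[:d.shape[0],:d.shape[1]]
    c=np.stack([(u-K[0,2])/K[0,0]*d,(v-K[1,2])/K[1,1]*d,d],-1)
    return c@T[:3,:3].T+T[:3,3]
def ray(n,u,v,z):
    m=camera_model(n);K=np.array(m['camera_matrix']);T=np.array(m['cam_to_world'])
    r=T[:3,:3]@np.linalg.solve(K,[u,v,1]);o=T[:3,3]
    return o+r*(z-o[2])/r[2]
E
python3 - <<'E'
from h import *
for n in('top','scene'): snap(n,n+'1'); m=camera_model(n); print(np.round(m['camera_matrix'],1),np.round(m['cam_to_world'],3))
s=sensors.observe(); print(s); print(camera_model('wrist'))
a=cv2.imread('pics/top1.png');cv2.imwrite('pics/top1v.png',cv2.resize(a,(800,600),interpolation=cv2.INTER_CUBIC))
a=cv2.imread('pics/scene1.png');cv2.imwrite('pics/scene1v.png',cv2.resize(a,(800,600),interpolation=cv2.INTER_CUBIC))
E
```

```text
[[416.8   0.  249.2]
 [  0.  416.8 191.9]
 [  0.    0.    1. ]] [[-1.200e-02 -9.980e-01  5.600e-02  5.050e-01]
 [-1.000e+00  1.200e-02 -1.000e-03 -6.200e-02]
 [-0.000e+00 -5.600e-02 -9.980e-01  1.067e+00]
 [ 0.000e+00  0.000e+00  0.000e+00  1.000e+00]]
[[482.2   0.  259.8]
 [  0.  482.2 192.9]
 [  0.    0.    1. ]] [[ 0.877  0.332 -0.349  1.03 ]
 [ 0.481 -0.593  0.646 -0.832]
 [ 0.007 -0.734 -0.68   0.901]
 [ 0.     0.     0.     1.   ]]
{'clock': 0.1, 'q': array([ 1.18290474,  0.47770574,  0.02234901,  1.55631273, -0.01150477,
        1.10931713, -0.08307536]), 'dq': array([ 0.00086731, -0.0002563 , -0.00058275, -0.00130673, -0.00102961,
       -0.00099563, -0.00085839]), 'joint_torque': array([ 3.73241302e-03, -5.84093642e+01,  1.53997265e+00, -2.73310214e+01,
       -5.41695126e-02,  1.31236287e-02,  3.34004892e-05]), 'position': array([ 0.18624517, -0.64824295,  0.22180375]), 'tcp_rot': array([-3.10932935e+00, -4.37901278e-01,  5.31727096e-04]), 'contact_force': array([ 0.20151452, -0.49487513, -0.30200835]), 'torque': array([0.02445825, 0.08514391, 0.00528519]), 'grip_force': 0.0, 'opening': 0.08771051309007515}
{'camera_matrix': array([[297.31863964,   0.        , 253.39298206],
       [  0.        , 297.31863964, 194.70548813],
       [  0.        ,   0.        ,   1.        ]]), 'T_tool_cam': array([[-5.78025583e-04, -9.61871632e-01, -2.73500693e-01,
         7.54902876e-02],
       [ 9.99999565e-01, -3.55596424e-04, -8.62839563e-04,
        -2.55353343e-04],
       [ 7.32685030e-04, -2.73501073e-01,  9.61871419e-01,
        -1.61362248e-01],
       [ 0.00000000e+00,  0.00000000e+00,  0.00000000e+00,
         1.00000000e+00]])}
```

View pics/top1v.png

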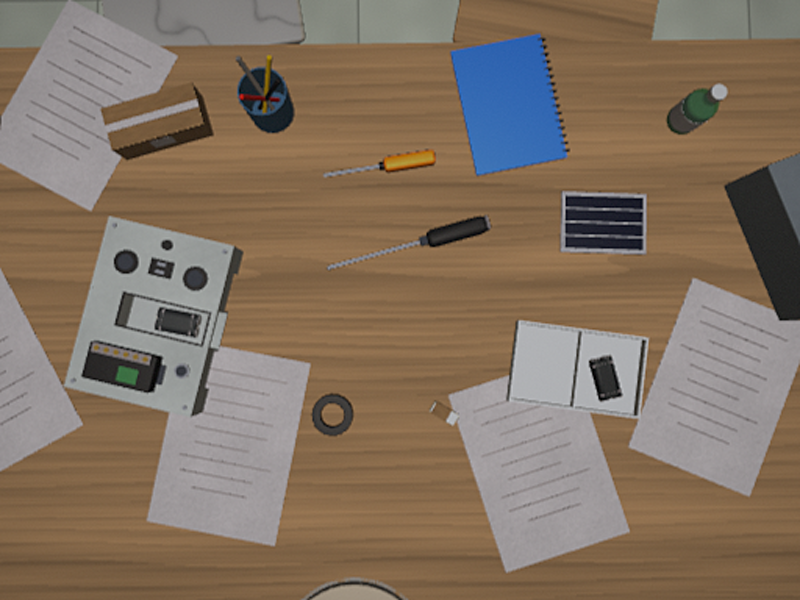

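View pics/scene1v.png

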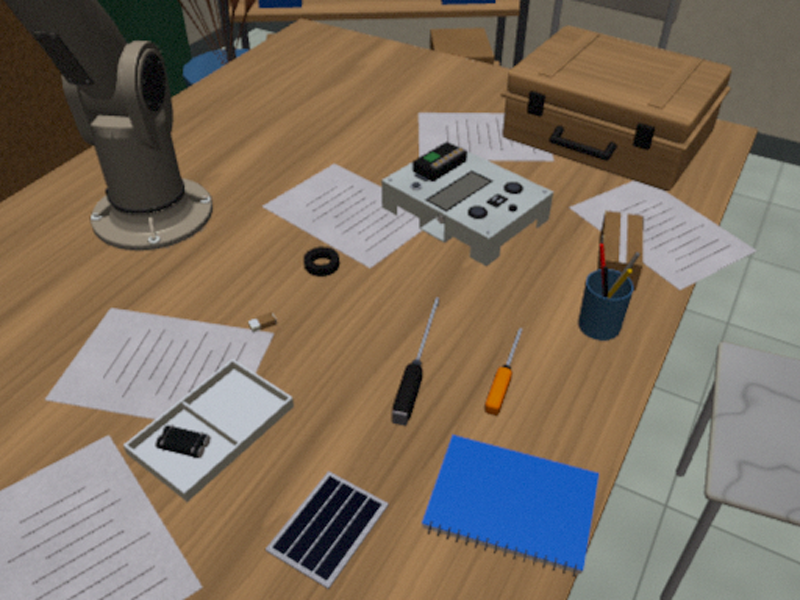

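The top view (800x600) shows the pick handle at (455,232) and its hook at (328,268). The unit is at (155,315) with its slot side facing right at about (218,330) and the pack under the cover at (178,320). The tray's empty half is at (545,363), with pack2 at (605,378). The scene view agrees.

```bash
python3 - <<'E'
from h import *
for n in('top','scene'):
    f=np.load(f'pics/{n}1.npz');P=pts(n,f['d']);p=f['p'];hsv=cv2.cvtColor(p,cv2.COLOR_RGB2HSV);s=512/800
    def mask(x0,y0,x1,y1,m):
        M=np.zeros(m.shape,bool);a=[int(k*s) for k in(x0,y0,x1,y1)];M[a[1]:a[3],a[0]:a[2]]=m[a[1]:a[3],a[0]:a[2]];return M
    Z=P[...,2]
    B={'top':dict(unit=(50,200,250,425),pick=(320,205,500,280),trayL=(500,310,655,425)),
       'scene':dict(unit=(375,140,560,270),pick=(385,290,445,430),trayL=(115,355,300,500))}[n]
    print(n,'table z',np.median(Z[(hsv[...,1]>80)&(f['d']>0)&(abs(Z)<.03)]))
    # unit deck
    M=mask(*B['unit'],(Z>.055)&(Z<.075)); q=P[M]; print('deck n',M.sum(),'z',np.median(q[:,2]))
    r=cv2.minAreaRect((q[:,:2]*1000).astype(np.float32)); print('unit rect',r,np.round(cv2.boxPoints(r)))
    M=mask(*B['pick'],(hsv[...,2]<70)&(Z>.005)&(Z<.06)); q=P[M]
    r=cv2.minAreaRect((q[:,:2]*1000).astype(np.float32)); print('handle',M.sum(),r,'z max',np.percentile(q[:,2],[5,50,95]))
    M=mask(*B['pick'],(Z>.008)&(Z<.06)); q=P[M]
    r=cv2.minAreaRect((q[:,:2]*1000).astype(np.float32)); print('pick all',M.sum(),np.round(cv2.boxPoints(r)))
    M=mask(*B['trayL'],(Z>.012)&(Z<.03)); q=P[M]
    r=cv2.minAreaRect((q[:,:2]*1000).astype(np.float32)); print('tray',M.sum(),r,np.round(cv2.boxPoints(r)),np.median(q[:,2]))
    M=mask(*B['trayL'],(hsv[...,2]<70)&(Z>.005)&(Z<.04)); q=P[M]; print('pack2',np.median(q,0))
f=np.load('pics/top1.npz');d=f['d']
print('depth at clear cover',pts('top',d)[205,114],pts('top',d)[203,85])
for u,v in[(160,307),(197,314),(195,336),(155,330)]: print('packcorner',ray('top',u*.64,v*.64,.022))
a=f['p'][...,::-1][125:275,35:165];cv2.imwrite('pics/u.png',cv2.resize(a,None,fx=4,fy=4,interpolation=cv2.INTER_CUBIC))
E
```

```text
top table z 0.0004941479481428424
deck n 8306 z 0.06676076428566674
unit rect ((544.1258544921875, 307.44146728515625), (203.2834930419922, 270.56439208984375), 75.92387390136719) [[388. 242.]
 [651. 176.]
 [700. 373.]
 [438. 439.]]
handle 450 ((673.4396362304688, -166.61990356445312), (27.09121322631836, 111.20783233642578), 15.039345741271973) z max [0.0215677  0.03253673 0.03665685]
pick all 653 [[ 606.   32.]
 [ 676. -228.]
 [ 704. -221.]
 [ 634.   40.]]
tray 1124 ((451.8581237792969, -363.011962890625), (211.24586486816406, 130.17901611328125), 81.65788269042969) [[ 372. -458.]
 [ 501. -477.]
 [ 532. -268.]
 [ 403. -249.]] 0.02136839120106493
pack2 [ 0.43530719 -0.40549991  0.02117477]
scene table z 0.0028619574795861746
deck n 3152 z 0.0689773509297506
unit rect ((564.3963012695312, 389.47216796875), (376.5932312011719, 277.7117004394531), 75.52151489257812) [[383. 242.]
 [652. 172.]
 [746. 537.]
 [477. 607.]]
handle 440 ((677.2216796875, -168.54067993164062), (25.418228149414062, 115.06649017333984), 14.641011238098145) z max [0.01445024 0.03428522 0.03829606]
pick all 606 [[ 550.   13.]
 [ 654. -240.]
 [ 725. -211.]
 [ 621.   42.]]
tray 1766 ((450.63446044921875, -361.5201416015625), (211.8669891357422, 135.57286071777344), 81.3563232421875) [[ 368. -456.]
 [ 502. -476.]
 [ 534. -267.]
 [ 400. -247.]] 0.021857146071545652
pack2 [ 0.43986923 -0.41093825  0.02373752]
depth at clear cover [0.53439906 0.26180801 0.06749326] [0.54003535 0.33134171 0.0675105 ]
packcorner [0.55743957 0.30577955 0.022     ]
packcorner [0.54547594 0.24633276 0.022     ]
packcorner [0.51026682 0.24937639 0.022     ]
packcorner [0.52064366 0.31350581 0.022     ]
```

View pics/u.png

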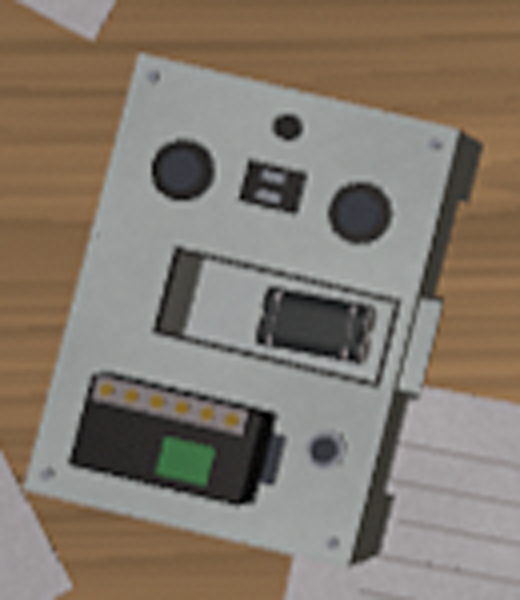

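The crop shows the slot side facing right. The pack lies in the front half of the bay at crop (318,325), and about 30% of the bay behind it is clear.

| Item | Position (mm) | Orientation |
|---|---|---|
| Slot mouth | about (520,210) | into the bay at 75.9° |
| Pack centre | 70 in, 3 left | |
| Pick grip | about (674,-165) | 105° |
| Tray centre | (451,-362) | |

Heights agree with the text. I'm moving over the pick.

```bash
python3 -m inch '[{"linear":[40,40,-5],"twist":[0,0,0.1295],"fingers":0},{"linear":[40,40,-5],"twist":[0,0,0.1295],"fingers":0},{"linear":[40,40,-5],"twist":[0,0,0.1295],"fingers":0},{"linear":[40,40,-5],"twist":[0,0,0.1295],"fingers":0},{"linear":[40,40,-5],"twist":[0,0,0.1295],"fingers":0},{"linear":[40,40,-5],"twist":[0,0,0.1295],"fingers":0},{"linear":[40,40,-5],"twist":[0,0,0.1295],"fingers":0},{"linear":[40,40,-5],"twist":[0,0,0.1295],"fingers":0},{"linear":[40,40,-5],"twist":[0,0,0.1295],"fingers":0},{"linear":[40,40,-5],"twist":[0,0,0.1295],"fingers":0},{"linear":[40,40,-5],"twist":[0,0,0.1295],"fingers":0},{"linear":[40,40,-5],"twist":[0,0,0.1295],"fingers":0}]' 40
cat >> h.py <<'E'
def st():
    s=sensors.observe();A=R.from_rotvec(s['tcp_rot']).as_matrix()
    print('t',s['clock'],'tcp',np.round(s['position']*1000,1),'yaw',round(np.degrees(np.arctan2(A[1,0],A[0,0])),2),'z',np.round(A[:,2],4),'F',np.round(s['contact_force'],1),'op',round(s['opening']*1000,1),'grip',round(float(s['grip_force']),1),'q',np.round(s['q'],2)); return s,A
E
python3 -c "from h import *; st()"
```

```text
clock: 1.3
position: [0.6099, -0.2247, 0.1693]
tcp_rot: [-1.904, -2.498, 0.001]
contact_force: [0.3, -0.3, 0.1]
opening: 0.0877
grip_force: 0.0
t 1.3 tcp [ 609.9 -224.7  169.3] yaw 105.36 z [-6.e-04 -0.e+00 -1.e+00] F [ 0.3 -0.3  0.1] op 87.7 grip 0.0 q [ 0.58  0.53 -0.45  1.64  0.26  1.03  0.32]
```

```bash
python3 -m inch '[{"linear":[0,0,0],"twist":[0,0,0],"fingers":0},{"linear":[0,0,0],"twist":[0,0,0],"fingers":0}]'
python3 - <<'E'
from h import *
s,A=st(); p,d=snap('wrist','w1'); print(s['position'])
cv2.imwrite('pics/w1.png',cv2.resize(p[...,::-1],(800,600)))
E
```

```text
clock: 1.5
position: [0.6093, -0.2246, 0.1691]
tcp_rot: [-1.907, -2.494, -0.0]
contact_force: [-1.3, -1.1, 0.3]
opening: 0.0878
grip_force: 0.0
t 1.5 tcp [ 609.3 -224.6  169.1] yaw 105.19 z [-0.0011  0.001  -1.    ] F [-1.3 -1.1  0.3] op 87.8 grip 0.0 q [ 0.58  0.53 -0.45  1.65  0.26  1.03  0.31]
[ 0.6093105  -0.22459912  0.16905064]
```

View pics/w1.png

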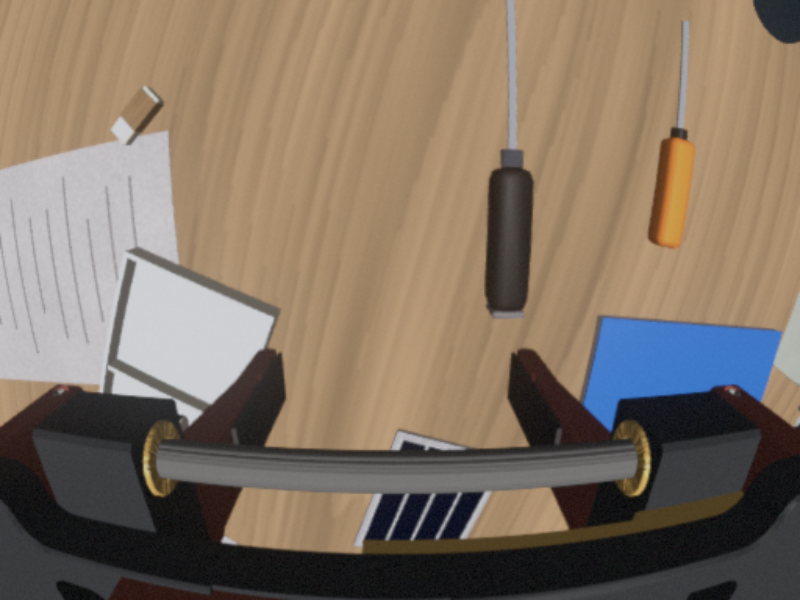

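The pick handle runs from (507,314) to its ferrule at (511,150), nearly parallel to the tool axis. I'll cast those pixels to z=17 mm as a check.

```bash
cat >> h.py <<'E'
def wray(u,v,z,s):
    m=camera_model('wrist');K=m['camera_matrix'];T=m['T_tool_cam'];A=R.from_rotvec(s['tcp_rot']).as_matrix()
    x=np.array([u-K[0,2],v-K[1,2]]);r=np.hypot(*x);th=r/K[0,0]
    c=np.r_[x/r*np.sin(th),np.cos(th)];w=A@T[:3,:3]@c;o=s['position']+A@T[:3,3]
    return o+w*(z-o[2])/w[2]
E
python3 - <<'E'
from h import *
s,A=st()
for u,v in[(507,314),(508,310),(509,240),(511,168),(511,150),(513,60)]: print(np.round(wray(u*.64,v*.64,.019,s)*1000,1))
E
```

```text
t 1.55 tcp [ 608.4 -226.6  169.2] yaw 105.02 z [-1.5e-03 -2.0e-04 -1.0e+00] F [-0.7 -0.9  0.4] op 87.9 grip 0.0 q [ 0.58  0.53 -0.45  1.65  0.26  1.03  0.31]
[ 690.7 -225.7   19. ]
[ 690.4 -222.7   19. ]
[ 675.4 -174.8   19. ]
[ 662.4 -127.    19. ]
[ 659.  -115.1   19. ]
[644.1 -53.4  19. ]
```

```bash
python3 -m inch '[{"linear":[33,29,-20],"twist":[0,0,0],"fingers":0},{"linear":[33,29,-20],"twist":[0,0,0],"fingers":0},{"linear":[0,0,-40],"twist":[0,0,0],"fingers":0},{"linear":[0,0,-35],"twist":[0,0,0],"fingers":0},{"linear":[0,0,-20],"twist":[0,0,0],"fingers":0},{"linear":[0,0,0],"twist":[0,0,0],"fingers":0},{"linear":[0,0,0],"twist":[0,0,0],"fingers":0}]'; python3 -c "from h import *; st()"
```

```text
clock: 2.25
position: [0.6746, -0.17, 0.0353]
tcp_rot: [1.914, 2.491, -0.001]
contact_force: [0.4, -0.4, 1.4]
opening: 0.0877
grip_force: 0.0
t 2.25 tcp [ 674.6 -170.    35.3] yaw 104.92 z [-2.e-04 -9.e-04 -1.e+00] F [ 0.4 -0.4  1.4] op 87.7 grip 0.0 q [ 0.43  0.74 -0.4   1.61  0.35  0.86  0.15]
```

```bash
python3 -m inch '[{"linear":[0,2,-16],"twist":[0,0,0],"fingers":0},{"linear":[0,0,-15],"twist":[0,0,0],"fingers":0},{"linear":[0,0,0],"twist":[0,0,0],"fingers":0},{"linear":[0,0,0],"twist":[0,0,0],"fingers":0.5},{"linear":[0,0,0],"twist":[0,0,0],"fingers":1},{"linear":[0,0,0],"twist":[0,0,0],"fingers":1},{"linear":[0,0,0],"twist":[0,0,0],"fingers":1},{"linear":[0,0,0],"twist":[0,0,0],"fingers":1},{"linear":[0,0,0],"twist":[0,0,0],"fingers":1},{"linear":[0,0,0],"twist":[0,0,0],"fingers":1}]' 40; python3 -c "from h import *; st()"
```

```text
clock: 3.25
position: [0.6751, -0.1661, 0.0039]
tcp_rot: [1.911, 2.493, 0.0]
contact_force: [0.1, -0.2, -0.1]
opening: 0.0352
grip_force: 0.0
t 3.25 tcp [ 675.1 -166.1    3.9] yaw 105.06 z [ 1.e-04 -0.e+00 -1.e+00] F [ 0.1 -0.2 -0.1] op 35.2 grip 0.0 q [ 0.41  0.78 -0.39  1.62  0.37  0.82  0.13]
```

```bash
python3 -m inch '[{"linear":[0,0,0],"twist":[0,0,0],"fingers":1},{"linear":[0,0,0],"twist":[0,0,0],"fingers":1},{"linear":[0,0,0],"twist":[0,0,0],"fingers":1},{"linear":[0,0,10],"twist":[0,0,0],"fingers":1},{"linear":[0,0,30],"twist":[0,0,0],"fingers":1},{"linear":[0,0,30],"twist":[0,0,0],"fingers":1},{"linear":[0,0,30],"twist":[0,0,0],"fingers":1},{"linear":[0,0,0],"twist":[0,0,0],"fingers":1}]' 40; python3 -c "from h import *; st()"
```

```text
clock: 4.05
position: [0.6783, -0.1664, 0.1093]
tcp_rot: [1.907, 2.487, 0.006]
contact_force: [0.2, -0.5, -0.6]
opening: 0.0277
grip_force: 40.0
t 4.05 tcp [ 678.3 -166.4  109.3] yaw 105.06 z [ 0.0083 -0.0013 -1.    ] F [ 0.2 -0.5 -0.6] op 27.7 grip 40.0 q [ 0.44  0.66 -0.43  1.57  0.31  0.97  0.18]
```

```bash
python3 -m inch '[{"linear":[-22,14,0],"twist":[0,0,-0.0508],"fingers":1},{"linear":[-22,14,0],"twist":[0,0,-0.0508],"fingers":1},{"linear":[-22,14,0],"twist":[0,0,-0.0508],"fingers":1},{"linear":[-22,14,0],"twist":[0,0,-0.0508],"fingers":1},{"linear":[-22,14,0],"twist":[0,0,-0.0508],"fingers":1},{"linear":[-22,14,0],"twist":[0,0,-0.0508],"fingers":1},{"linear":[-22,14,0],"twist":[0,0,-0.0508],"fingers":1},{"linear":[-22,14,0],"twist":[0,0,-0.0508],"fingers":1},{"linear":[-22,14,0],"twist":[0,0,-0.0508],"fingers":1},{"linear":[-22,14,0],"twist":[0,0,-0.0508],"fingers":1},{"linear":[0,0,0],"twist":[0,0,0],"fingers":1},{"linear":[0,0,0],"twist":[0,0,0],"fingers":1}]' 40
python3 - <<'E'
from h import *
s,A=st(); p,d=snap('wrist','w2'); snap('scene','s2');P,D=snap('top','t2')
a=cv2.resize(p[...,::-1][:300,100:450],(470,400)); cv2.imwrite('pics/w2v.png',a)
b=cv2.imread('pics/s2.png')[70:270,180:400]; b=cv2.resize(b,(330,400)); cv2.imwrite('pics/c2.png',np.hstack([a,b[:,:330]])) 
E
```

```text
clock: 5.25
position: [0.4549, -0.0261, 0.1038]
tcp_rot: [2.475, 1.935, -0.0]
contact_force: [0.3, 0.4, 0.1]
opening: 0.0279
grip_force: 40.0
t 5.25 tcp [454.9 -26.1 103.8] yaw 76.05 z [ 1.e-04 -3.e-04 -1.e+00] F [0.3 0.4 0.1] op 27.9 grip 40.0 q [ 0.27  0.32 -0.4   2.15  0.19  0.71 -0.5 ]
```

View pics/c2.png

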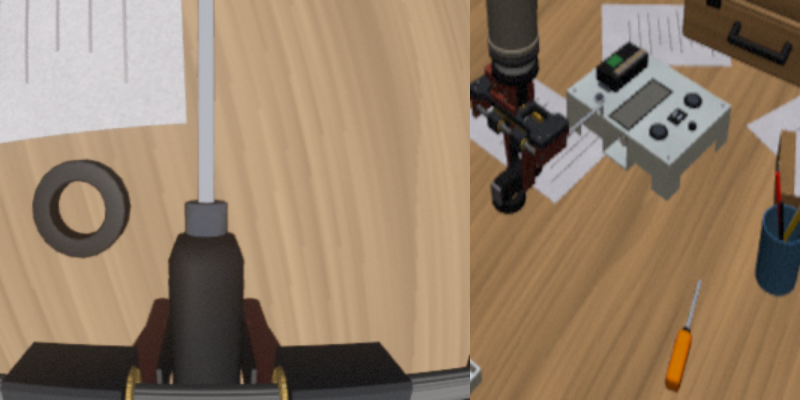

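The handle is held squarely, with the shaft along the tool axis toward the unit, and the tape is clear to the left. Next I'll measure the shaft height and tip in the top view.

```bash
python3 - <<'E'
from h import *
s,A=st()
for n,f in(('top','t2'),('scene','s2')):
    d=np.load(f'pics/{f}.npz')['d'];P=pts(n,d)*1000
    c=(P[...,:2]-[455,-26])@np.array([[.2412,-.9705],[.9705,.2412]])
    M=(P[...,2]>85)&(P[...,2]<160)&(c[...,0]>60)&(c[...,0]<230)&(abs(c[...,1])<20)
    print(n,M.sum())
    for a in range(60,230,20):
        k=M&(c[...,0]>=a)&(c[...,0]<a+20)
        if k.any(): print(a,k.sum(),'lat',round(np.median(c[...,1][k]),1),'z',round(np.median(P[...,2][k]),1),'max along',round(c[...,0][k].max(),1))
E
```

```text
t 5.4 tcp [455.9 -26.6 103.8] yaw 75.93 z [ 7.e-04  1.e-04 -1.e+00] F [ 0.3  0.2 -1.6] op 27.9 grip 40.0 q [ 0.27  0.32 -0.4   2.15  0.19  0.71 -0.51]
top 132
100 23 lat -1.7 z 121.6 max along 119.7
120 24 lat -2.0 z 121.4 max along 139.6
140 24 lat -1.6 z 121.1 max along 159.7
160 23 lat -2.0 z 122.6 max along 178.8
180 24 lat -1.6 z 122.5 max along 199.9
200 14 lat -2.1 z 121.4 max along 210.9
scene 67
100 3 lat -2.2 z 122.2 max along 118.9
120 12 lat -1.5 z 124.1 max along 139.7
140 12 lat -2.0 z 123.5 max along 157.1
160 13 lat -2.3 z 123.7 max along 177.9
180 12 lat -2.5 z 124.4 max along 199.2
200 15 lat -1.8 z 118.0 max along 213.4
```

```bash
python3 -m inch '[{"linear":[-1,0,-25],"twist":[0,0,0],"fingers":1},{"linear":[-1,0,-25],"twist":[0,0,0],"fingers":1},{"linear":[0,0,-24],"twist":[0,0,0],"fingers":1},{"linear":[0,0,0],"twist":[0,0,0],"fingers":1},{"linear":[0,0,0],"twist":[0,0,0],"fingers":1},{"linear":[4.8,19.4,0],"twist":[0,0,0],"fingers":1},{"linear":[4.8,19.4,0],"twist":[0,0,0],"fingers":1},{"linear":[4.8,19.4,0],"twist":[0,0,0],"fingers":1},{"linear":[0,0,0],"twist":[0,0,0],"fingers":1},{"linear":[0,0,0],"twist":[0,0,0],"fingers":1}]' 40;  python3 -c "from h import *; st()"
```

```text
clock: 6.4
position: [0.4682, 0.0319, 0.0308]
tcp_rot: [2.475, 1.933, 0.002]
contact_force: [-0.1, -0.1, -1.2]
opening: 0.0277
grip_force: 40.0
t 6.4 tcp [468.2  31.9  30.8] yaw 75.99 z [ 1.7e-03 -2.0e-04 -1.0e+00] F [-0.1 -0.1 -1.2] op 27.7 grip 40.0 q [ 0.09  0.46 -0.35  2.16  0.29  0.56 -0.72]
```

```bash
python3 -m inch '[{"linear":[4,15.8,0],"twist":[0,0,0],"fingers":1},{"linear":[4,15.8,0],"twist":[0,0,0],"fingers":1},{"linear":[4,15.8,0],"twist":[0,0,0],"fingers":1},{"linear":[4,15.8,0],"twist":[0,0,0],"fingers":1},{"linear":[4,15.8,0],"twist":[0,0,0],"fingers":1},{"linear":[4,15.8,0],"twist":[0,0,0],"fingers":1},{"linear":[0,0,0],"twist":[0,0,0],"fingers":1},{"linear":[0,0,0],"twist":[0,0,0],"fingers":1}]' 40
python3 - <<'E'
from h import *
s,A=st(); p,d=snap('top','t3')
a=p[...,::-1][125:275,35:225];cv2.imwrite('pics/t3v.png',cv2.resize(a,None,fx=4,fy=4,interpolation=cv2.INTER_CUBIC))
E
```

```text
clock: 7.2
position: [0.4913, 0.1265, 0.0298]
tcp_rot: [2.476, 1.934, -0.001]
contact_force: [0.3, -0.6, -1.7]
opening: 0.0276
grip_force: 40.0
t 7.2 tcp [491.3 126.5  29.8] yaw 75.98 z [-3.e-04 -5.e-04 -1.e+00] F [ 0.3 -0.6 -1.7] op 27.6 grip 40.0 q [-0.09  0.51 -0.35  2.08  0.3   0.6  -0.89]
```

View pics/t3v.png

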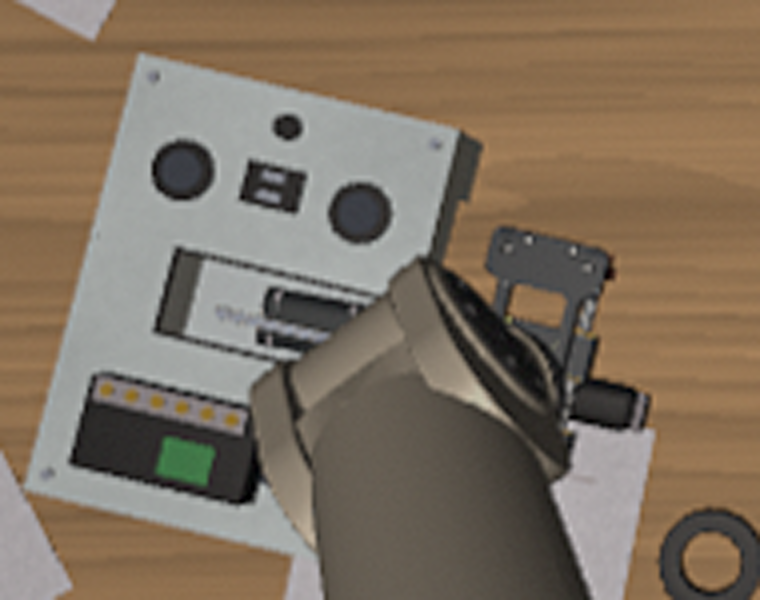

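The hook is at crop (217,313), clear behind the pack's rear end at (262,322) and on its centre line. I'll lower it there.

```bash
python3 -m inch '[{"linear":[0,0,-6],"twist":[0,0,0],"fingers":1},{"linear":[0,0,-6],"twist":[0,0,0],"fingers":1},{"linear":[0,0,-5.5],"twist":[0,0,0],"fingers":1},{"linear":[0,0,0],"twist":[0,0,0],"fingers":1},{"linear":[0,0,0],"twist":[0,0,0],"fingers":1},{"linear":[0,0,0],"twist":[0,0,0],"fingers":1}]' 40; python3 -c "from h import *; st()"
```

```text
clock: 7.85
position: [0.4915, 0.1269, 0.0124]
tcp_rot: [2.476, 1.933, 0.0]
contact_force: [0.1, -0.4, -0.5]
opening: 0.028
grip_force: 40.0
t 7.85 tcp [491.5 126.9  12.4] yaw 75.96 z [ 2.e-04  1.e-04 -1.e+00] F [ 0.1 -0.4 -0.5] op 28.0 grip 40.0 q [-0.11  0.54 -0.33  2.08  0.32  0.57 -0.91]
```

```bash
python3 -m inch '[{"linear":[-1.95,-7.76,0],"twist":[0,0,0],"fingers":1},{"linear":[-1.95,-7.76,0],"twist":[0,0,0],"fingers":1},{"linear":[-1.95,-7.76,0],"twist":[0,0,0],"fingers":1},{"linear":[-1.95,-7.76,0],"twist":[0,0,0],"fingers":1},{"linear":[-1.95,-7.76,0],"twist":[0,0,0],"fingers":1},{"linear":[-1.95,-7.76,0],"twist":[0,0,0],"fingers":1},{"linear":[-1.95,-7.76,0],"twist":[0,0,0],"fingers":1},{"linear":[-1.95,-7.76,0],"twist":[0,0,0],"fingers":1},{"linear":[-1.95,-7.76,0],"twist":[0,0,0],"fingers":1},{"linear":[-1.95,-7.76,0],"twist":[0,0,0],"fingers":1},{"linear":[0,0,0],"twist":[0,0,0],"fingers":1}]' 40
python3 - <<'E'
from h import *
s,A=st(); p,d=snap('top','t4');q,_=snap('wrist','w4')
a=cv2.resize(p[...,::-1][125:275,35:225],(507,400)); b=cv2.resize(q[...,::-1][:300,170:390],(293,400));cv2.imwrite('pics/c4.png',np.hstack([a,b]))
E
```

```text
clock: 8.95
position: [0.4714, 0.0476, 0.0122]
tcp_rot: [2.478, 1.931, -0.002]
contact_force: [0.0, -0.2, -1.4]
opening: 0.0275
grip_force: 40.0
t 8.95 tcp [471.4  47.6  12.2] yaw 75.86 z [-9.e-04 -9.e-04 -1.e+00] F [ 0.  -0.2 -1.4] op 27.5 grip 40.0 q [ 0.04  0.5  -0.33  2.16  0.32  0.53 -0.78]
```

View pics/c4.png

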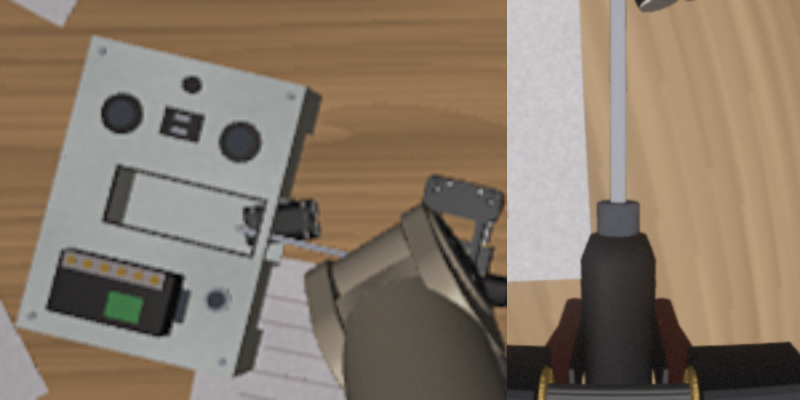

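The pack is about halfway out of the mouth but has yawed. The hook sits behind its rear at crop (243,228), with the pack's centre to the right of the shaft. I'll back off slightly and shift the hook right to counter-rotate the pack before pulling on.

```bash
python3 -m inch '[{"linear":[1.2,4.9,0],"twist":[0,0,0],"fingers":1},{"linear":[5.3,-1.3,0],"twist":[0,0,0],"fingers":1},{"linear":[5.3,-1.3,0],"twist":[0,0,0],"fingers":1},{"linear":[0,0,0],"twist":[0,0,0],"fingers":1},{"linear":[-1.45,-5.8,0],"twist":[0,0,0],"fingers":1},{"linear":[-1.45,-5.8,0],"twist":[0,0,0],"fingers":1},{"linear":[-1.45,-5.8,0],"twist":[0,0,0],"fingers":1},{"linear":[-1.45,-5.8,0],"twist":[0,0,0],"fingers":1},{"linear":[-1.45,-5.8,0],"twist":[0,0,0],"fingers":1},{"linear":[0,0,0],"twist":[0,0,0],"fingers":1}]' 40
python3 - <<'E'
from h import *
s,A=st(); p,d=snap('top','t5');q,_=snap('wrist','w5')
a=cv2.resize(p[...,::-1][150:250,90:217],(507,400)); b=cv2.resize(q[...,::-1][:300,170:390],(293,400));cv2.imwrite('pics/c5.png',np.hstack([a,b]))
E
```

```text
clock: 10.05
position: [0.476, 0.0212, 0.0123]
tcp_rot: [2.478, 1.931, -0.001]
contact_force: [0.0, -0.1, -1.5]
opening: 0.0277
grip_force: 40.0
t 10.05 tcp [476.   21.2  12.3] yaw 75.87 z [-5.e-04 -7.e-04 -1.e+00] F [ 0.  -0.1 -1.5] op 27.7 grip 40.0 q [ 0.1   0.51 -0.33  2.15  0.32  0.53 -0.72]
```

View pics/c5.png

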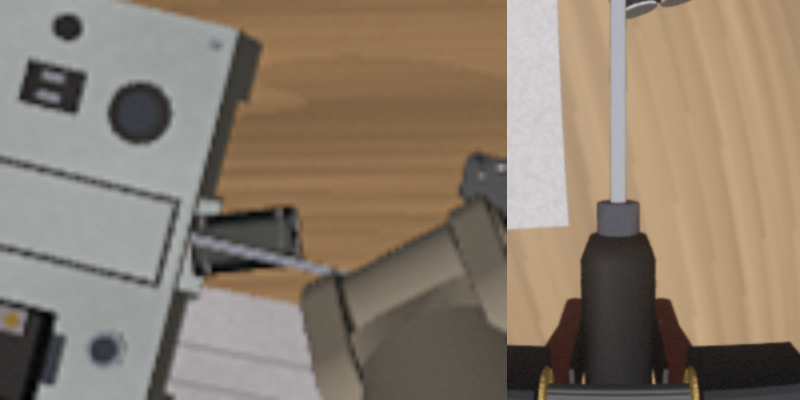

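The pack is mostly out, with its front at crop (298,235) and the shaft nearly over its centre. I'll keep pulling while drifting right.

```bash
python3 -m inch '[{"linear":[0,-5.3,0],"twist":[0,0,0],"fingers":1},{"linear":[0,-5.3,0],"twist":[0,0,0],"fingers":1},{"linear":[-0.3,-5.3,0],"twist":[0,0,0],"fingers":1},{"linear":[-0.3,-5.3,0],"twist":[0,0,0],"fingers":1},{"linear":[-0.3,-5.3,0],"twist":[0,0,0],"fingers":1},{"linear":[-0.3,-5.3,0],"twist":[0,0,0],"fingers":1},{"linear":[-0.3,-5.3,0],"twist":[0,0,0],"fingers":1},{"linear":[-1.3,-5.1,0],"twist":[0,0,0],"fingers":1},{"linear":[-1.3,-5.1,0],"twist":[0,0,0],"fingers":1},{"linear":[0,0,0],"twist":[0,0,0],"fingers":1},{"linear":[0,0,0],"twist":[0,0,0],"fingers":1}]' 40
python3 - <<'E'
from h import *
s,A=st(); p,d=snap('top','t6');q,_=snap('wrist','w6')
a=cv2.resize(p[...,::-1][150:250,90:217],(507,400)); b=cv2.resize(q[...,::-1][:300,170:390],(293,400));cv2.imwrite('pics/c6.png',np.hstack([a,b]))
E
```

```text
clock: 11.25
position: [0.4723, -0.0249, 0.0123]
tcp_rot: [-2.477, -1.933, 0.0]
contact_force: [0.5, -0.2, -1.1]
opening: 0.0274
grip_force: 40.0
t 11.25 tcp [472.3 -24.9  12.3] yaw 75.94 z [-1.e-04 -0.e+00 -1.e+00] F [ 0.5 -0.2 -1.1] op 27.4 grip 40.0 q [ 0.2   0.5  -0.33  2.16  0.32  0.52 -0.62]
```

View pics/c6.png

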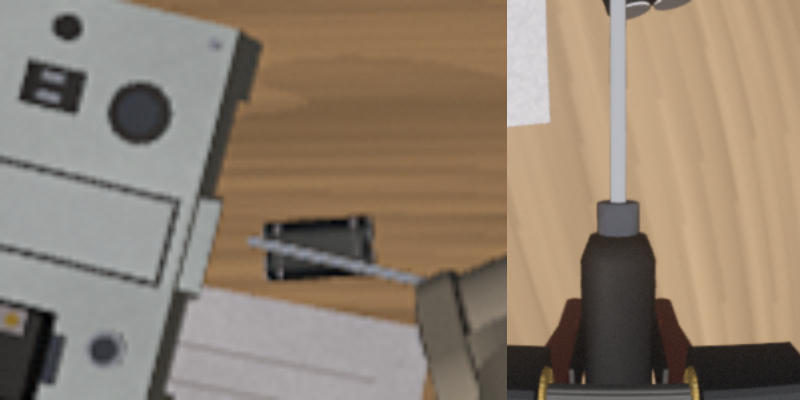

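The pack is fully out: its rear is at crop x=265 with the unit's front at about 215, and the unit hasn't moved. I'll back the hook off, lift, and carry the pick back to its old free spot.

```bash
python3 -m inch '[{"linear":[0.8,3,0],"twist":[0,0,0],"fingers":1},{"linear":[0,0,10],"twist":[0,0,0],"fingers":1},{"linear":[0,0,25],"twist":[0,0,0],"fingers":1},{"linear":[0,0,30],"twist":[0,0,0],"fingers":1},{"linear":[0,0,30],"twist":[0,0,0],"fingers":1},{"linear":[20.3,-14.4,0],"twist":[0,0,0.0508],"fingers":1},{"linear":[20.3,-14.4,0],"twist":[0,0,0.0508],"fingers":1},{"linear":[20.3,-14.4,0],"twist":[0,0,0.0508],"fingers":1},{"linear":[20.3,-14.4,0],"twist":[0,0,0.0508],"fingers":1},{"linear":[20.3,-14.4,0],"twist":[0,0,0.0508],"fingers":1},{"linear":[20.3,-14.4,0],"twist":[0,0,0.0508],"fingers":1},{"linear":[20.3,-14.4,0],"twist":[0,0,0.0508],"fingers":1}]' 40
python3 -m inch '[{"linear":[20.3,-14.4,0],"twist":[0,0,0.0508],"fingers":1},{"linear":[20.3,-14.4,0],"twist":[0,0,0.0508],"fingers":1},{"linear":[20.3,-14.4,0],"twist":[0,0,0.0508],"fingers":1},{"linear":[0,0,-30],"twist":[0,0,0],"fingers":1},{"linear":[0,0,-30],"twist":[0,0,0],"fingers":1},{"linear":[0,0,-20],"twist":[0,0,0],"fingers":1},{"linear":[0,0,0],"twist":[0,0,0],"fingers":1},{"linear":[0,0,0],"twist":[0,0,0],"fingers":1}]' 40
python3 - <<'E'
from h import *
st()
d=np.load('pics/t6.npz');P=pts('top',d['d'])*1000;hsv=cv2.cvtColor(d['p'],cv2.COLOR_RGB2HSV)
p,dd=snap('top','t7');P=pts('top',dd)*1000
M=np.zeros(dd.shape,bool);M[190:235,150:195]=True;M&=(P[...,2]>6)&(P[...,2]<40)
q=P[M];print(M.sum(),cv2.minAreaRect(q[:,:2].astype(np.float32)),np.percentile(q[:,2],[5,50,95]))
r=cv2.minAreaRect(np.argwhere(M)[:,::-1].astype(np.float32));print('px',r,ray('top',*r[0],.017)*1000)
E
```

```text
clock: 12.55
position: [0.616, -0.1229, 0.108]
tcp_rot: [-2.092, -2.343, -0.0]
contact_force: [0.2, -0.2, -1.0]
opening: 0.028
grip_force: 40.0
clock: 13.35
position: [0.6764, -0.1655, 0.0281]
tcp_rot: [-1.911, -2.494, -0.0]
contact_force: [-0.0, 1.2, -0.3]
opening: 0.0279
grip_force: 40.0
t 13.35 tcp [ 676.4 -165.5   28.1] yaw 105.08 z [ 1.e-04  3.e-04 -1.e+00] F [-0.   1.2 -0.3] op 27.9 grip 40.0 q [ 0.43  0.76 -0.41  1.61  0.37  0.86  0.13]
418 ((499.6334228515625, 131.9783477783203), (75.66925811767578, 98.44336700439453), 2.703687906265259) [11.67497798 18.4426817  22.37576103]
px ((172.91064453125, 218.62332153320312), (29.775785446166992, 38.8607292175293), 87.27368927001953) [499.83193468 129.93444722  17.        ]
```

```bash
python3 -m inch '[{"linear":[0,0,-10],"twist":[0,0,0],"fingers":1},{"linear":[0,0,-8],"twist":[0,0,0],"fingers":1},{"linear":[0,0,-3],"twist":[0,0,0],"fingers":1},{"linear":[0,0,-2.5],"twist":[0,0,0],"fingers":1},{"linear":[0,0,0],"twist":[0,0,0],"fingers":1},{"linear":[0,0,0],"twist":[0,0,0],"fingers":1}]'
python3 - <<'E'
from h import *
st()
d=np.load('pics/t7.npz');dd=d['d'];P=pts('top',dd)*1000;hsv=cv2.cvtColor(d['p'],cv2.COLOR_RGB2HSV)
M=np.zeros(dd.shape,np.uint8);M[190:235,150:195]=1;M[(P[...,2]<6)|(P[...,2]>40)|(hsv[...,2]>95)]=0
n,L,S,C=cv2.connectedComponentsWithStats(M);k=1+np.argmax(S[1:,4]);M=L==k
q=P[M];print(M.sum(),S[k],cv2.minAreaRect(q[:,:2].astype(np.float32)),np.percentile(q[:,2],[5,50,95]))
r=cv2.minAreaRect(np.argwhere(M)[:,::-1].astype(np.float32));print('px',r,ray('top',*r[0],.017)*1000,np.mean(q,0))
E
```

```text
clock: 14.0
position: [0.6763, -0.1657, 0.0039]
tcp_rot: [1.911, 2.493, 0.0]
contact_force: [0.2, 0.4, -0.6]
opening: 0.0276
grip_force: 40.0
t 14.0 tcp [ 676.3 -165.7    3.9] yaw 105.07 z [ 3.e-04  0.e+00 -1.e+00] F [ 0.2  0.4 -0.6] op 27.6 grip 40.0 q [ 0.42  0.79 -0.4   1.61  0.39  0.82  0.12]
369 [156 204  28  16 369] ((517.4803466796875, 138.5547637939453), (36.046226501464844, 66.85430908203125), 3.1075761318206787) [13.82830497 18.74287287 22.42442192]
px ((169.677001953125, 211.65489196777344), (14.30158519744873, 27.206270217895508), 86.18592071533203) [517.42372241 138.03566922  17.        ] [517.34093001 138.68147838  18.57894036]
```

The pack is flat on the table at (517.5,138.5), long axis at 93°, 36×67 mm. I'll release the pick and go over it.

```bash
python3 -m inch '[{"linear":[0,0,0],"twist":[0,0,0],"fingers":0.5},{"linear":[0,0,0],"twist":[0,0,0],"fingers":0},{"linear":[0,0,0],"twist":[0,0,0],"fingers":0},{"linear":[0,0,0],"twist":[0,0,0],"fingers":0},{"linear":[0,0,0],"twist":[0,0,0],"fingers":0},{"linear":[0,0,0],"twist":[0,0,0],"fingers":0},{"linear":[0,0,0],"twist":[0,0,0],"fingers":0},{"linear":[0,0,10],"twist":[0,0,0],"fingers":0},{"linear":[0,0,30],"twist":[0,0,0],"fingers":0},{"linear":[0,0,35],"twist":[0,0,0],"fingers":0},{"linear":[0,0,35],"twist":[0,0,0],"fingers":0},{"linear":[0,0,0],"twist":[0,0,0],"fingers":0}]'
python3 -m inch '[{"linear":[-16,30.4,0],"twist":[0,0,-0.0209],"fingers":0},{"linear":[-16,30.4,0],"twist":[0,0,-0.0209],"fingers":0},{"linear":[-16,30.4,0],"twist":[0,0,-0.0209],"fingers":0},{"linear":[-16,30.4,0],"twist":[0,0,-0.0209],"fingers":0},{"linear":[-16,30.4,0],"twist":[0,0,-0.0209],"fingers":0},{"linear":[-16,30.4,0],"twist":[0,0,-0.0209],"fingers":0},{"linear":[-16,30.4,0],"twist":[0,0,-0.0209],"fingers":0},{"linear":[-16,30.4,0],"twist":[0,0,-0.0209],"fingers":0},{"linear":[-16,30.4,0],"twist":[0,0,-0.0209],"fingers":0},{"linear":[-16,30.4,0],"twist":[0,0,-0.0209],"fingers":0},{"linear":[0,0,0],"twist":[0,0,0],"fingers":0},{"linear":[0,0,0],"twist":[0,0,0],"fingers":0}]'
python3 -c "
from h import *
st();p,d=snap('top','t8');P=pts('top',d)*1000
M=np.zeros(d.shape,bool);M[130:182,204:322]=1;M&=(P[...,2]>8)&(P[...,2]<60)
r=cv2.minAreaRect(P[M][:,:2].astype(np.float32));print('pick',r,np.percentile(P[M][:,2],[50,98]))"
```

```text
clock: 15.2
position: [0.6799, -0.1659, 0.1206]
tcp_rot: [1.906, 2.486, 0.007]
contact_force: [1.2, 0.3, 0.3]
opening: 0.0875
grip_force: 0.0
clock: 16.4
position: [0.5159, 0.1388, 0.114]
tcp_rot: [2.158, 2.283, -0.0]
contact_force: [-0.3, -0.5, -0.9]
opening: 0.0879
grip_force: 0.0
t 16.4 tcp [515.9 138.8 114. ] yaw 93.22 z [ 2.e-04 -2.e-04 -1.e+00] F [-0.3 -0.5 -0.9] op 87.9 grip 0.0 q [ 0.02  0.43 -0.49  1.96  0.27  0.81 -0.57]
pick ((661.4749145507812, -92.09007263183594), (38.0213737487793, 270.15350341796875), 10.147733688354492) [31.12469527 37.53350108]
```

```bash
python3 -m inch '[{"linear":[1,0,-35],"twist":[0,0,0],"fingers":0},{"linear":[0,0,-35],"twist":[0,0,0],"fingers":0},{"linear":[0,0,-25],"twist":[0,0,0],"fingers":0},{"linear":[0,0,-16],"twist":[0,0,0],"fingers":0},{"linear":[0,0,0],"twist":[0,0,0],"fingers":0},{"linear":[0,0,0],"twist":[0,0,0],"fingers":0.5},{"linear":[0,0,0],"twist":[0,0,0],"fingers":1},{"linear":[0,0,0],"twist":[0,0,0],"fingers":1},{"linear":[0,0,0],"twist":[0,0,0],"fingers":1},{"linear":[0,0,0],"twist":[0,0,0],"fingers":1},{"linear":[0,0,0],"twist":[0,0,0],"fingers":1},{"linear":[0,0,0],"twist":[0,0,0],"fingers":1}]' 20
python3 -m inch '[{"linear":[0,0,0],"twist":[0,0,0],"fingers":1},{"linear":[0,0,0],"twist":[0,0,0],"fingers":1},{"linear":[0,0,0],"twist":[0,0,0],"fingers":1}]' 20
```

```text
clock: 17.65
position: [0.5172, 0.1383, 0.0029]
tcp_rot: [2.161, 2.281, 0.0]
contact_force: [0.5, 0.6, -0.1]
opening: 0.0376
grip_force: 20.0
clock: 17.95
position: [0.5173, 0.1383, 0.0029]
tcp_rot: [2.161, 2.28, 0.0]
contact_force: [0.1, -1.4, 1.9]
opening: 0.0377
grip_force: 20.0
```

```bash
python3 -m inch '[{"linear":[0,0,8],"twist":[0,0,0],"fingers":1},{"linear":[0,0,25],"twist":[0,0,0],"fingers":1},{"linear":[0,0,35],"twist":[0,0,0],"fingers":1},{"linear":[0,0,25],"twist":[0,0,0],"fingers":1}]' 20
python3 -m inch '[{"linear":[-4.9,-37.5,0],"twist":[0,0,-0.0169],"fingers":1},{"linear":[-4.9,-37.5,0],"twist":[0,0,-0.0169],"fingers":1},{"linear":[-4.9,-37.5,0],"twist":[0,0,-0.0169],"fingers":1},{"linear":[-4.9,-37.5,0],"twist":[0,0,-0.0169],"fingers":1},{"linear":[-4.9,-37.5,0],"twist":[0,0,-0.0169],"fingers":1},{"linear":[-4.9,-37.5,0],"twist":[0,0,-0.0169],"fingers":1},{"linear":[-4.9,-37.5,0],"twist":[0,0,-0.0169],"fingers":1},{"linear":[-4.9,-37.5,0],"twist":[0,0,-0.0169],"fingers":1},{"linear":[-4.9,-37.5,0],"twist":[0,0,-0.0169],"fingers":1},{"linear":[-4.9,-37.5,0],"twist":[0,0,-0.0169],"fingers":1},{"linear":[-4.9,-37.5,0],"twist":[0,0,-0.0169],"fingers":1},{"linear":[-4.9,-37.5,0],"twist":[0,0,-0.0169],"fingers":1}]' 20
python3 -m inch '[{"linear":[0,0,0],"twist":[0,0,0],"fingers":1},{"linear":[0,0,0],"twist":[0,0,0],"fingers":1}]' 20
python3 - <<'E'
from h import *
s,A=st(); p,d=snap('wrist','w9'); cv2.imwrite('pics/w9.png',cv2.resize(p[...,::-1],(800,600)))
E
```

```text
clock: 18.35
position: [0.5174, 0.1385, 0.0979]
tcp_rot: [2.16, 2.281, 0.002]
contact_force: [0.6, 0.2, -1.5]
opening: 0.0378
grip_force: 20.0
clock: 19.55
position: [0.4579, -0.3131, 0.0963]
tcp_rot: [2.381, 2.049, 0.0]
contact_force: [-0.1, 0.8, -1.0]
opening: 0.0377
grip_force: 20.0
clock: 19.75
position: [0.4579, -0.3123, 0.096]
tcp_rot: [-2.382, -2.048, -0.0]
contact_force: [0.3, 1.2, -1.4]
opening: 0.0379
grip_force: 20.0
t 19.75 tcp [ 457.9 -312.3   96. ] yaw 81.36 z [-0.e+00  4.e-04 -1.e+00] F [ 0.3  1.2 -1.4] op 37.9 grip 20.0 q [ 0.76  0.46 -0.34  1.94  0.21  0.78  0.15]
```

View pics/w9.png

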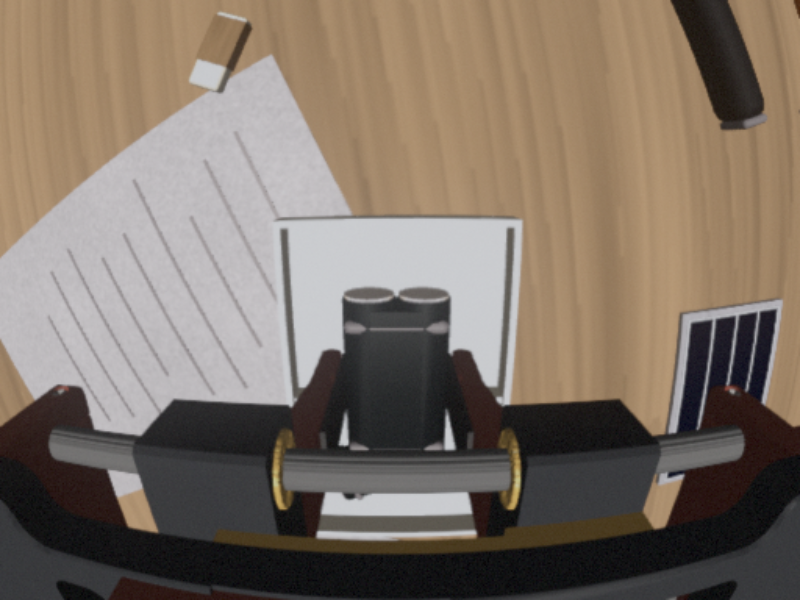

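The pack is held level and centred between the tray side walls (inner edges at 285 and 512). It's over the empty half, ahead of the partition at row ~395. I'll lower it and release.

```bash
python3 -m inch '[{"linear":[0.5,0.5,-30],"twist":[0,0,0],"fingers":1},{"linear":[0,0,-30],"twist":[0,0,0],"fingers":1},{"linear":[0,0,-15],"twist":[0,0,0],"fingers":1},{"linear":[0,0,-7],"twist":[0,0,0],"fingers":1},{"linear":[0,0,-4],"twist":[0,0,0],"fingers":1},{"linear":[0,0,0],"twist":[0,0,0],"fingers":1},{"linear":[0,0,-1.5],"twist":[0,0,0],"fingers":1},{"linear":[0,0,0],"twist":[0,0,0],"fingers":1},{"linear":[0,0,0],"twist":[0,0,0],"fingers":1}]' 20
```

```text
clock: 20.7
position: [0.4592, -0.3115, 0.0089]
tcp_rot: [2.38, 2.049, 0.0]
contact_force: [0.4, 0.0, 0.0]
opening: 0.0378
grip_force: 20.0
```

```bash
python3 -m inch '[{"linear":[0,0,-1],"twist":[0,0,0],"fingers":1},{"linear":[0,0,-1],"twist":[0,0,0],"fingers":1},{"linear":[0,0,0],"twist":[0,0,0],"fingers":1},{"linear":[0,0,0],"twist":[0,0,0],"fingers":1}]' 20
python3 -m inch '[{"linear":[0,0,0],"twist":[0,0,0],"fingers":0.45},{"linear":[0,0,0],"twist":[0,0,0],"fingers":0.32},{"linear":[0,0,0],"twist":[0,0,0],"fingers":0.32},{"linear":[0,0,0],"twist":[0,0,0],"fingers":0.32},{"linear":[0,0,0],"twist":[0,0,0],"fingers":0.32},{"linear":[0,0,10],"twist":[0,0,0],"fingers":0.32},{"linear":[0,0,30],"twist":[0,0,0],"fingers":0.32},{"linear":[0,0,40],"twist":[0,0,0],"fingers":0.32},{"linear":[0,30,40],"twist":[0,0,0],"fingers":0.32},{"linear":[0,45,10],"twist":[0,0,0],"fingers":0.32},{"linear":[0,45,0],"twist":[0,0,0],"fingers":0.32},{"linear":[0,45,0],"twist":[0,0,0],"fingers":0.32}]' 20
python3 -m inch '[{"linear":[0,45,0],"twist":[0,0,0],"fingers":0.32},{"linear":[0,45,0],"twist":[0,0,0],"fingers":0.32},{"linear":[0,0,0],"twist":[0,0,0],"fingers":0.32}]' 20
python3 - <<'E'
from h import *
s,A=st(); p,d=snap('top','t10'); q,_=snap('scene','s10')
P=pts('top',d)*1000;hsv=cv2.cvtColor(p,cv2.COLOR_RGB2HSV)
M=np.zeros(d.shape,bool);M[205:268,325:415]=1;M&=(hsv[...,2]<70)&(P[...,2]>8)&(P[...,2]<40)
n,L,S,C=cv2.connectedComponentsWithStats(M.astype(np.uint8))
for k in range(1,n):
  if S[k,4]>40: x=P[L==k];print(S[k],cv2.minAreaRect(x[:,:2].astype(np.float32)),np.percentile(x[:,2],[5,50,95]))
M=np.zeros(d.shape,bool);M[128:272,32:160]=1;M&=(P[...,2]>55)&(P[...,2]<75)
print(cv2.minAreaRect(P[M][:,:2].astype(np.float32)))
cv2.imwrite('pics/t10v.png',cv2.resize(p[...,::-1],(800,600)))
E
```

```text
clock: 21.1
position: [0.459, -0.3115, 0.0069]
tcp_rot: [2.38, 2.05, -0.0]
contact_force: [-1.9, 0.3, 4.9]
opening: 0.0377
grip_force: 20.0
clock: 22.3
position: [0.4592, -0.1449, 0.1379]
tcp_rot: [2.379, 2.048, 0.002]
contact_force: [0.4, -0.2, -0.3]
opening: 0.0596
grip_force: 0.0
clock: 22.6
position: [0.4592, -0.0499, 0.1375]
tcp_rot: [-2.37, -2.061, -0.004]
contact_force: [0.0, -0.0, 0.5]
opening: 0.0596
grip_force: 0.0
t 22.6 tcp [459.2 -49.9 137.5] yaw 82.02 z [ 0.0018  0.0018 -1.    ] F [ 0.  -0.   0.5] op 59.6 grip 0.0 q [ 0.4   0.28 -0.48  2.11  0.18  0.79 -0.34]
[334 225  28  17 336] ((458.6733093261719, -308.94598388671875), (66.11412048339844, 35.137081146240234), 81.14057159423828) [16.94313141 22.38262889 25.88896992]
[377 228  21  29 349] ((435.5620422363281, -405.42291259765625), (64.45701599121094, 34.25560760498047), 13.913117408752441) [16.20506127 22.18964961 25.58612005]
((543.9832153320312, 307.393798828125), (203.44630432128906, 270.6004333496094), 75.84197998046875)
```

View pics/t10v.png

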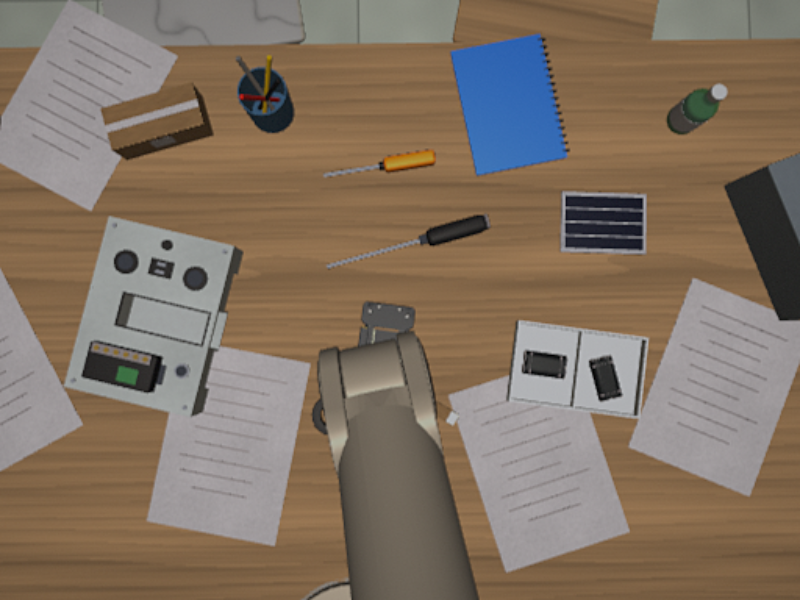

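The pack lies flat in the empty half at (544,364), the same height as pack2. The pick is on the table at (455,232), and the unit and everything else visible are where they were.

```bash
python3 -c "from rig import order; print(order.job_done())"
```

```text
the job is handed in; nothing more can be done
None
```

I dragged the pack out with the hook, laid the pick back on the table, set the pack down flat in the tray's empty half, and handed the job in at about 22.7 s with the unit unmoved.

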